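# Roll the pin shuttle to the index mark

## Task

Set the shuttle carriage with its two baskets of steel pins rolling briskly along its rail, at about 0.1 m/s, then brake it to rest with its pointer level with the index mark, within about a centimetre, and leave it there with your hand off it for at least three seconds. Work only against the two spring buffers facing the open well in the middle of the carriage, gently (a few newtons), to push it off and to brake it: do not touch the baskets or the frame bars, do not let it run faster than 0.25 m/s, and do not let it strike the stop at either end of the rail. Leave the tub and the jar where they are.

Things in the scene. Friction and masses are not known exactly. Their poses are not given: they have to be found in the camera images.
- rail: Fixed rail bed lying across the table: grey plate 170 x 960 mm, two round rails, a dark steel stop block at each end. Origin on the table at its middle; y = direction of travel towards the mark (to the robot's left, yaw within 0.15 rad), x away from the robot. The carriage centre strikes the stops at y = -220 and +190 mm. The mark is on the +y side of the start, 60 mm or more short of the +y stop.
- carriage: Slides along the rail's y only; 480 x 150 mm, origin at its middle at z = 0, axes as the rail's. In its middle an open well, 180 mm between the buffer faces, for closed fingers from above; in it only low parts: bed top z 8 mm and two frame bars at |x| 47 to 73 mm. Mass nominally 3 kg (2.3 to 3.9). Drag only about 0.35 N s/m plus 0.01 N dry friction: let go, it rolls on for many seconds.
- pointer (a point): Tip of the aluminium pointer sticking out of the middle of the carriage on the side away from the robot: 120 mm in x and 0 in y from the carriage origin, 36 mm above the table.
- mark: Fixed index mark: steel post 40 mm high on a 50 x 40 mm foot beside the rail, on the side away from the robot, with a finger pointing at the rail. Origin on the table below the tip of that finger, axes as the rail's. The pointer is level with it when both have the same y in the rail frame; the tips are then about 5 mm apart.
- buffer_lead_face (a point): Centre of the leading (+y) spring buffer's face, z 60 mm, at rest 90 mm from the carriage origin in +y. Aluminium block with rubber face, 110 mm wide, z 33 to 83 mm, facing -y into the well. Pushing it to +y drives the carriage towards the mark. Spring 60 N/m, no preload, 35 mm stroke to a hard bottom, damping 1 N s/m, so the carriage bounces off a still hand.
- buffer_trail_face (a point): Centre of the trailing (-y) spring buffer's face, z 60 mm, at rest 90 mm from the carriage origin in -y. Same block and spring as the leading one, mirrored, facing +y into the well. Pushing it to -y brakes the carriage.
- load: Upper frame of the carriage: two side bars (|x| 47 to 73 mm, z 24 to 36 mm, 480 mm long in y) and, on the ends beyond the buffers, two wire baskets of upright pins on grey seats, each 150 mm in x, 112 mm in y, centred 184 mm from the carriage's middle, z 36 to 96 mm. Origin is that of the carriage. Not to be touched.
- tub: clear plastic tub of loose pins, 100 x 130 x 50 mm, open on top, standing on the robot's side of the rail; bystander; origin at the centre of its underside
- jar: glass jar with steel cap, 56 mm diameter, 75 mm high, standing on the robot's side of the rail; bystander; origin at the centre of its underside

How it is judged:
By the outcome, as a careful person would: the job done as asked, in the order asked, and still so for the second after the job is handed in, with the robot touching nothing.
It also fails if it takes over 54 s, if anything falls off the work surface, if the arm or the gripper's body presses on something with over 40 N, if the wrist force passes 120 N, or if a joint passes its speed limit or range.

## Robot

A 6-joint arm with a two-finger parallel gripper is mounted at the origin on the work surface. World frame = base frame: x ahead of the robot, y to its left, z up, the work surface at z = 0. Lengths are in m, angles in rad, forces in N, time in s.
With the tool pointing down it reaches from about 0.35 to 0.775 m from the base axis. Payload 5.5 kg.
Tool frame: the origin (TCP) lies at the very end of the fingers, on their centre line; the grasp point (between the pads) lies 19 mm behind it; z points along the fingers, y is the line along which they close (so a half turn about z gives the same grasp; the last joint's range is limited). The gripper opens to 85 mm and grips with 20 to 120 N. Pads are 22 mm wide; open, the fingers measure 114 mm over their backs; the gripper's body (76 mm by 85 mm) begins 54 mm behind the grasp point. The pads swing forward as they close: fully open they stand 13 mm farther back than shut.
Start: joints at [-1.437, 0.313, 0.046, 1.304, 0, 1.431], TCP at [0.155, -0.554, 0.231] pointing down, gripper open.
Joint ranges: [-2.76, 2.76], [-0.86, 1.69], [-1.03, 1.26], [-2.2, 2.34], [-1.47, 1.5], [-3.14, 3.14]. Speed limits (rad/s): [2.57, 2.57, 3.14, 3.14, 3.14, 3.14].

## Interface

Orientations are given as a unit quaternion [w, x, y, z].
In Python, from workcell import manip gives the robot as it stands.
- The arm moves only by the tool move_arm, never from a script. Its argument "targets" is text: rows parted by semicolons, each of 5 numbers parted by spaces: the shift along the world's x, y, z normalised to -1 to 1, where 1 is 30 mm, then the turn about the world's z normalised to -1 to 1, where 1 is 4 degrees, then the opening, from 0 (shut) to 1 (fully open). A call has 1 to 10 rows; each row shifts and turns the commanded pose from where the row before left it; what a row does not reach is not made up. A row lasts 1/12 s, in which the tool goes at most 41.7 mm and 7.16 degrees, less where a joint would pass 70% of its speed; a pose out of reach is approached as far as the arm can. A call with a number of a shift or a turn outside -1 to 1 is refused whole. A call with a gripper value outside its range is refused whole. The fingers move at their own pace and stop on an object; "grip_force" is the grip in N (left out, the last holds). Time passes only in rows, so rows that do not move let the fingers close. It gives the time, the measured TCP pose, the force, the opening and the grip force at its end, in the units of the state.
- manip.state(): the state, without advancing time (a new reading comes with each control period).
- manip.snapshot(name): name is "scene" or "top" or "wrist"; returns (picture, depth): 420x560x3 uint8, blue, green, red; 420x560 float32, m along the optical axis (not along the pixel's ray), 0 where there is no reading.
- manip.camera_model(name): a dict with "fov_y" (degrees; the focal length in pixels is half the picture's height over the tangent of half this angle, whatever the lens; pixels are square), "cx", "cy" (the principal point, pixels), "pose" (4x4, takes a point from camera to world coordinates); the wrist camera has in their place "mount" (4x4, takes a point from camera to tool coordinates, whose origin is the TCP and whose axes are the flange's). Camera axes: x right, y up, looking along -z (the intrinsics and any distortion apply to the point x, -y, -z); pixel columns grow to the right and rows downward; lengths in m; the calibration is good to about 2 mm. A picture is of the moment at which its call begins: read the wrist's pose just before it. camera_model takes no time and is no camera call.
- manip.hand_in(): hands the job in; it is judged then, once.
The state is a dict: "time": time; "qpos": joint angles; "joint_velocities": joint speeds; "joint_torque": joint torques, N m; "eef_pos": TCP position; "tool_rot": TCP orientation; "wrist_force": force on the tool from outside, world axes, zero at the start; "torque": the same for the moment, N m; "gripper_width": finger opening in m; "grip_force": force on a finger pad.
Only numpy, scipy, OpenCV 4.12 (cv2) and the standard library are available. Lean on these libraries where they do the work, as an engineer would, in place of code of your own. Each camera call takes 0.05 s, during which the arm holds its last target. There are 200 camera calls.

## Working session

There is one attempt and no reset: what is moved stays moved. The work goes in short steps, Python scripts to look and compute and a tool call to move; the robot and the scene stay as the last step left them, time stands still between calls to the robot, and variables do not carry over. Pictures are saved under pics/ and viewed, at most 10 in all, crops included, and the job is handed in when it is done.

Besides the shell and the picture viewer there is one more tool, called after "Emit:" by a JSON object that holds its "op" and its "data". move_arm: Moves the arm, as the interface text tells. Scaled input: -1 to 1 covers 30 mm each way for a shift and 4 degrees each way for a turn. Its arguments: {"type":"object","properties":{"targets":{"type":"string"},"grip_force":{"type":"number"}},"required":["targets"]}

```bash
mkdir -p pics; cat > h.py <<'E'
from workcell import manip
import numpy as np, cv2
def snap(n,f=None):
    im,d=manip.snapshot(n)
    if f: cv2.imwrite('pics/'+f+'.png',im)
    return im,d
def pt(n,d,u,v,dep=None):
    c=manip.camera_model(n); f=210/np.tan(np.radians(c['fov_y']/2))
    z=d[int(v),int(u)] if dep is None else dep
    return (c['pose']@np.array([(u-c['cx'])/f*z,-(v-c['cy'])/f*z,-z,1]))[:3]
def plane(n,u,v,h):
    a=pt(n,None,u,v,1.0); o=manip.camera_model(n)['pose'][:3,3]
    return o+(a-o)*(h-o[2])/(a-o)[2]
E
python3 - <<'E'
from h import *
for n in('top','scene'):
    im,d=snap(n,n); np.save(n+'_d.npy',d); print({k:(v.round(3).tolist() if hasattr(v,'round') and not isinstance(v,float) else v) for k,v in manip.camera_model(n).items()})
print(manip.state())
E
```

```text
{'fov_y': 48.8618357670618, 'cx': 286.8424200374281, 'cy': 213.6351192196717, 'pose': [[0.011, 0.996, -0.091, 0.446], [-1.0, 0.01, -0.005, 0.041], [-0.004, 0.091, 0.996, 0.88], [0.0, 0.0, 0.0, 1.0]]}
{'fov_y': 42.33266813683818, 'cx': 288.97220053243143, 'cy': 205.96698443184468, 'pose': [[-0.837, -0.416, 0.355, 0.801], [0.547, -0.629, 0.553, 0.509], [-0.007, 0.657, 0.754, 0.688], [0.0, 0.0, 0.0, 1.0]]}
{'time': 0.1, 'qpos': array([-1.43659750e+00,  3.13917255e-01,  4.50843495e-02,  1.30360728e+00,
        6.97360864e-05,  1.43119759e+00]), 'joint_velocities': array([ 0.0003081 , -0.00185882,  0.00166329,  0.00085215, -0.00056254,
        0.00018707]), 'joint_torque': array([ 3.90771180e-03, -4.81724167e+01,  2.99244833e+01,  1.27048741e-02,
       -1.27400331e-04, -2.25154444e-06]), 'eef_pos': array([ 0.15542368, -0.55311884,  0.23049926]), 'tool_rot': array([-8.21832057e-04,  9.90643656e-01,  1.36471499e-01,  3.70870700e-05]), 'wrist_force': array([ 0.39133148, -0.91531221, -0.37416939]), 'torque': array([ 0.01043475,  0.02710502, -0.03553639]), 'grip_force': 0.0, 'gripper_width': 0.08533891781380647}
```

View pics/top.png

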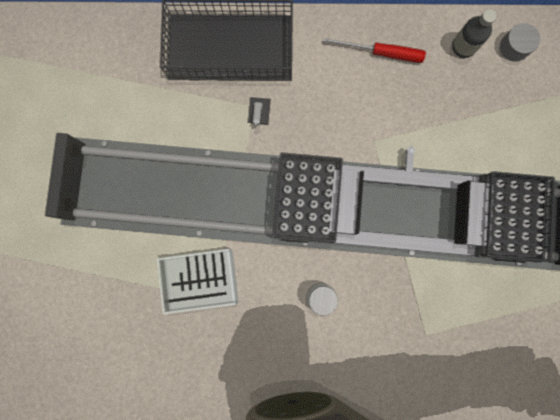

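View pics/scene.png

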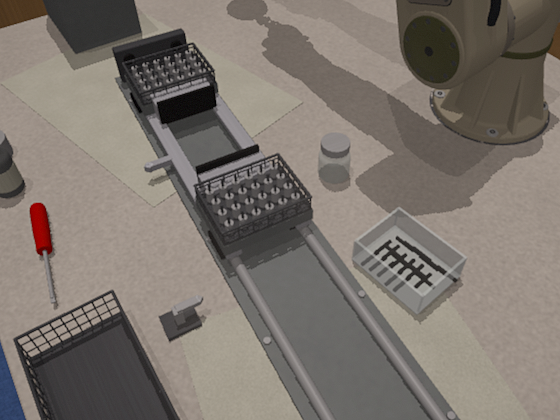

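The top view shows the rail with the +y direction to the left. The pointer is near (409,150), the mark's finger near (257,124), and the well runs from (360,200) to (457,212). The scene view agrees. I'll zoom in on the tips.

```bash
python3 - <<'E'
from h import *
im=cv2.imread('pics/top.png'); d=np.load('top_d.npy')
a=cv2.resize(im[85:165,235:285],None,fx=6,fy=6,interpolation=cv2.INTER_CUBIC)
b=cv2.resize(im[135:265,340:480],None,fx=3.4,fy=3.69,interpolation=cv2.INTER_CUBIC)
b=cv2.resize(im[135:255,340:475],None,fx=3.55,fy=4,interpolation=cv2.INTER_CUBIC)
cv2.imwrite('pics/z.png',np.hstack([a,b]))
for n,u,v in [('lead',357,203),('trail',458,212),('ptr',409,152),('markfinger',258,118),('stop',64,176),('jar',322,295),('tub',198,280),('barL',400,177),('barR',400,243)]:
    print(n,pt('top',d,u,v).round(4))
# rail direction: outer edges of plate
for u,v in [(100,138),(240,155),(100,225),(240,240),(73,137),(49,217),(70,216)]: print(u,v,pt('top',d,u,v).round(4))
E
```

```text
lead [ 0.5387 -0.077   0.076 ]
trail [ 0.5272 -0.2624  0.05  ]
ptr [ 0.6396 -0.1796  0.0354]
markfinger [0.7    0.1012 0.0404]
stop [0.5818 0.4401 0.0739]
jar [ 0.3789 -0.0165  0.074 ]
tub [0.3988 0.21   0.0119]
barL [ 0.5924 -0.1623  0.0359]
barR [ 0.4708 -0.1606  0.037 ]
100 138 [0.6689 0.4094 0.0029]
240 155 [0.6368 0.1368 0.0087]
100 225 [0.4997 0.3986 0.0098]
240 240 [0.4742 0.1336 0.0086]
73 137 [0.6568 0.4364 0.056 ]
49 217 [0.5146 0.5008 0.0006]
70 216 [0.5142 0.4448 0.0338]
```

View pics/z.png

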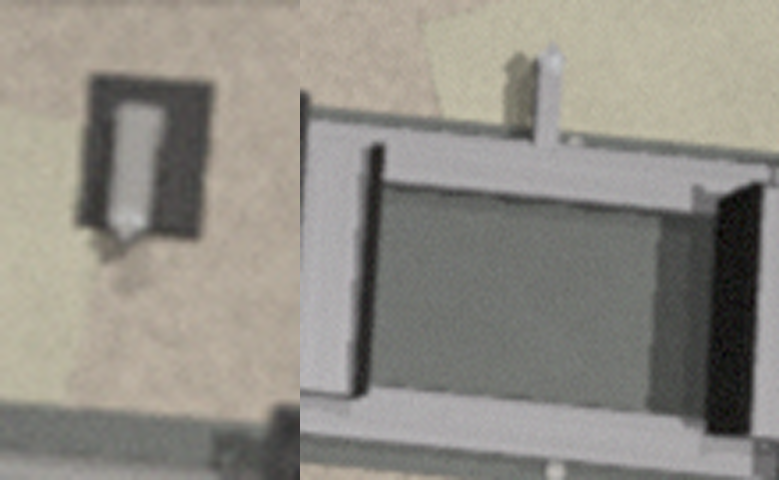

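```bash
python3 - <<'E'
from h import *
d=np.load('top_d.npy'); c=manip.camera_model('top'); f=210/np.tan(np.radians(c['fov_y']/2))
v,u=np.mgrid[:420,:560]; P=np.stack([(u-c['cx'])/f*d,-(v-c['cy'])/f*d,-d,np.ones_like(d)],-1)@c['pose'].T
X,Y,Z=P[...,0],P[...,1],P[...,2]
pk=(Y>.15)&(Y<.40)&(X>.46)&(X<.70)&(Z>.015)&(Z<.06)
for lo,hi in((.56,.70),(.46,.56)):
    m=pk&(X>lo)&(X<hi); q=np.polyfit(Y[m],X[m],1); r=X[m]-np.polyval(q,Y[m]); print('rail',m.sum(),q,r.std(),Z[m].mean())
for lo,hi in((.56,.61),(.45,.50)):
    m=(Y>-.23)&(Y<-.1)&(X>lo)&(X<hi)&(abs(Z-.036)<.003); q=np.polyfit(Y[m],X[m],1);print('bar',m.sum(),q,(X[m]-np.polyval(q,Y[m])).std())
# stop block top
m=(Y>.38)&(Y<.5)&(Z>.06)&(X>.45)&(X<.72); print('stop',m.sum(),X[m].min(),X[m].max(),Y[m].min(),Y[m].max(),np.median(Z[m]))
for n,uu,vv,h in(('ptr',411,146.5,.036),('mark',255.8,125.3,.038)): print(n,plane('top',uu,vv,h))
# scene view tips
for n,uu,vv,h in(('ptr',147,168,.036),('mark',201,299,.038)): print(n,plane('scene',uu,vv,h))
E
```

```text
rail 1107 [0.08095985 0.60642437] 0.004493893338065798 0.021997830933877076
rail 1136 [0.08078404 0.48690038] 0.00458784611929047 0.0221630253558537
bar 929 [0.07430697 0.60585205] 0.007622338383751684
bar 970 [0.08131483 0.48694553] 0.007485323304407094
stop 1610 0.5083878957516121 0.6575457583554446 0.42887284002098364 0.46832604278135076 0.08140269806483336
ptr [ 0.64984282 -0.18329962  0.036     ]
mark [0.6867939  0.10524655 0.038     ]
ptr [ 0.64930102 -0.17427694  0.036     ]
mark [0.69052375 0.10825231 0.038     ]
```

```bash
python3 - <<'E'
from h import *
im=cv2.imread('pics/scene.png')
a=cv2.resize(im[145:195,135:185],None,fx=8,fy=8,interpolation=cv2.INTER_CUBIC)
b=cv2.resize(im[285:335,155:205],None,fx=8,fy=8,interpolation=cv2.INTER_CUBIC)
cv2.imwrite('pics/z2.png',np.hstack([a,b]))
E
```

```text
(no output)
```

View pics/z2.png

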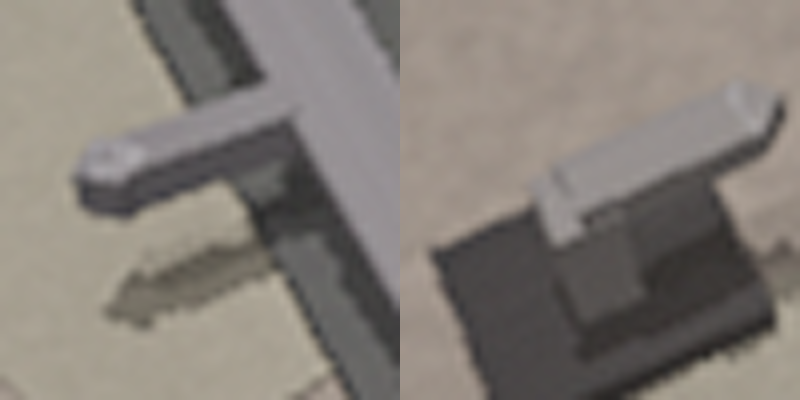

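Emit:
{"op": "move_arm", "data": {"targets": "0.97 0.97 0 -0.4 0;0.97 0.97 0 -0.4 0;0.97 0.97 0 -0.4 0;0.97 0.97 0 -0.4 0;0.97 0.97 0 -0.4 0;0.97 0.97 0 -0.4 0;0.97 0.97 0 -0.4 0;0.97 0.97 0 -0.4 0;0.97 0.97 0 -0.4 0;0.97 0.97 0 -0.4 0"}}

```text
time: 0.93
eef_pos: [0.4474, -0.2608, 0.2311]
tool_rot: [-0.0, 1.0, -0.003, -0.0]
wrist_force: [0.7, -1.4, -0.2]
gripper_width: 0.0
grip_force: 0.0
```

```bash
cat >> h.py <<'E'
EY=np.array([.0806,.9967]);EX=np.array([.9967,-.0806]);N0=.5449
def cloud(n,d):
    c=manip.camera_model(n); f=210/np.tan(np.radians(c['fov_y']/2))
    v,u=np.mgrid[:420,:560]; P=np.stack([(u-c['cx'])/f*d,-(v-c['cy'])/f*d,-d,np.ones_like(d)],-1)@c['pose'].T
    return P[...,:2]@EY,P[...,:2]@EX-N0,P[...,2],d>0
def track(n,d):
    s,x,z,ok=cloud(n,d)
    o=[]
    for lo,hi,a,b in((.085,.117,.030,.043),(.130,.160,.034,.047)):
        m=ok&(x>lo)&(x<hi)&(z>a)&(z<b)&(s>-.3)&(s<.35); o+=[np.median(s[m]) if m.sum()>8 else np.nan,m.sum()]
    return o
def hand():
    st=manip.state(); e=st['eef_pos']; w=st['wrist_force']
    q=st['tool_rot']; yaw=2*np.arctan2(q[2],q[1])
    return dict(t=round(st['time'],3),s=round(float(e[:2]@EY),4),n=round(float(e[:2]@EX-N0),4),e=e.round(4).tolist(),yaw=round(float(yaw),3),F=round(float(w[:2]@EY),2),g=st['gripper_width'])
E
python3 - <<'E'
from h import *
print(hand())
for n in('top','scene'):
    im,d=snap(n); print(n,[float(round(a,4)) for a in track(n,d)])
for n in('top','scene'): print(n,[float(round(a,4)) for a in track(n,np.load(n+'_d.npy'))])
for n,uu,vv,h in(('ptr',144.8,166.9,.036),('mark',202.6,297,.040)): print(n,plane('scene',uu,vv,h)[:2]@EY)
E
```

```text
{'t': 0.933, 's': -0.2238, 'n': -0.078, 'e': [0.4474, -0.2608, 0.2311], 'yaw': -0.007, 'F': -1.32, 'g': 2.901512441058411e-06}
top [-0.1283, 124.0, 0.161, 94.0]
scene [-0.1285, 132.0, 0.161, 178.0]
top [-0.1288, 127.0, 0.161, 93.0]
scene [-0.1289, 127.0, 0.161, 177.0]
ptr -0.12573871201364725
mark 0.16290496284884973
```

Emit:
{"op": "move_arm", "data": {"targets": "0.95 0.98 0 -0.35 0;0.95 0.98 0 -0.35 0;0.95 0.98 0 -0.35 0;0 0 -1 0 0;0 0 -1 0 0;0 0 -1 0 0;0 0 -1 0 0;0 0 -1 0 0;0 0 -1 0 0;0 0 0 0 0"}}

```text
time: 1.87
eef_pos: [0.5271, -0.173, 0.0453]
tool_rot: [-0.002, 0.999, -0.04, -0.005]
wrist_force: [-1.3, 1.3, 0.5]
gripper_width: 0.0
grip_force: 0.0
```

```bash
python3 - <<'E'
from h import *
print(hand())
for n in('top','scene'):
    im,d=snap(n); print(n,[float(round(a,4)) for a in track(n,d)])
print(hand())
E
```

```text
{'t': 1.867, 's': -0.1299, 'n': -0.0056, 'e': [0.5271, -0.173, 0.0453], 'yaw': -0.079, 'F': 1.22, 'g': 2.2231037941678514e-05}
top [-0.1284, 125.0, 0.1609, 95.0]
scene [-0.1286, 135.0, 0.1612, 175.0]
{'t': 1.967, 's': -0.1311, 'n': -0.0021, 'e': [0.5305, -0.1744, 0.0506], 'yaw': -0.079, 'F': 0.46, 'g': 0.00016669684981361453}
```

Emit:
{"op": "move_arm", "data": {"targets": "0.03 0.4 0 0 0;0.03 0.4 0 0 0;0.03 0.4 0 0 0;0.03 0.4 0 0 0;0.03 0.4 0 0 0;0.013 0.16 0 0 0;0.013 0.16 0 0 0;0.013 0.16 0 0 0;0.013 0.16 0 0 0;0.013 0.16 0 0 0"}}

```text
time: 2.8
eef_pos: [0.5385, -0.0903, 0.0513]
tool_rot: [0.0, 0.999, -0.04, 0.0]
wrist_force: [-0.3, 0.2, 0.1]
gripper_width: -0.0002
grip_force: 0.2
```

```bash
cat > t.py <<'E'
from h import *
print(hand()); im,d=snap('scene'); a=track('scene',d); print([float(round(x,4)) for x in a])
E
python3 t.py
```

```text
{'t': 2.8, 's': -0.0466, 'n': -0.0009, 'e': [0.5385, -0.0903, 0.0513], 'yaw': -0.079, 'F': 0.18, 'g': -0.00017652344914779225}
[-0.1278, 134.0, 0.1611, 178.0]
```

Emit:
{"op": "move_arm", "data": {"targets": "0.013 0.16 0 0 0;0.013 0.16 0 0 0;0.013 0.16 0 0 0;0.013 0.16 0 0 0;0.013 0.16 0 0 0;0.013 0.16 0 0 0;0.013 0.16 0 0 0"}}

```text
time: 3.43
eef_pos: [0.5411, -0.0562, 0.0513]
tool_rot: [-0.0, 0.999, -0.039, -0.0]
wrist_force: [0.2, 0.2, 0.3]
gripper_width: 0.0001
grip_force: 0.0
```

```bash
python3 t.py
```

```text
{'t': 3.433, 's': -0.0124, 'n': -0.001, 'e': [0.5411, -0.0562, 0.0513], 'yaw': -0.079, 'F': 0.21, 'g': 0.00014300386490505762}
[-0.0871, 142.0, 0.161, 175.0]
```

Emit:
{"op": "move_arm", "data": {"targets": "0 0.05 0 0 0;0 0.05 0 0 0;0 0.05 0 0 0;0 0.05 0 0 0"}}

```text
time: 3.82
eef_pos: [0.5411, -0.0508, 0.0513]
tool_rot: [0.0, 0.999, -0.039, -0.0]
wrist_force: [-0.3, -0.4, 0.3]
gripper_width: 0.0001
grip_force: 0.0
```

```bash
python3 t.py
```

```text
{'t': 3.817, 's': -0.007, 'n': -0.0015, 'e': [0.5411, -0.0508, 0.0513], 'yaw': -0.079, 'F': -0.44, 'g': 6.636685814460397e-05}
[-0.0498, 151.0, 0.1614, 180.0]
```

Emit:
{"op": "move_arm", "data": {"targets": "0.005 0.06 0 0 0;0.005 0.06 0 0 0;0.005 0.06 0 0 0;0.005 0.06 0 0 0;0.005 0.06 0 0 0"}}

```text
time: 4.28
eef_pos: [0.5419, -0.0416, 0.0513]
tool_rot: [0.0, 0.999, -0.039, -0.0]
wrist_force: [0.4, -0.2, 0.1]
gripper_width: 0.0001
grip_force: 0.0
```

```bash
python3 t.py
```

```text
{'t': 4.283, 's': 0.0022, 'n': -0.0014, 'e': [0.5419, -0.0416, 0.0513], 'yaw': -0.079, 'F': -0.18, 'g': 8.80929116864963e-05}
[-0.0069, 160.0, 0.1609, 171.0]
```

Emit:
{"op": "move_arm", "data": {"targets": "0.008 0.092 0 0 0;0.008 0.092 0 0 0;0.008 0.092 0 0 0;0.008 0.092 0 0 0;0.008 0.092 0 0 0;0.008 0.092 0 0 0;0.008 0.092 0 0 0;0.008 0.092 0 0 0;0.008 0.092 0 0 0"}}

```text
time: 5.08
eef_pos: [0.5441, -0.0167, 0.0513]
tool_rot: [0.0, 0.999, -0.039, -0.0]
wrist_force: [0.9, 0.2, 0.1]
gripper_width: -0.0005
grip_force: 0.0
```

```bash
python3 t.py
```

```text
{'t': 5.083, 's': 0.0272, 'n': -0.0013, 'e': [0.5441, -0.0167, 0.0513], 'yaw': -0.079, 'F': 0.3, 'g': -0.0005277125962174484}
[0.0614, 180.0, 0.1611, 182.0]
```

Emit:
{"op": "move_arm", "data": {"targets": "0.008 0.098 0 0 0;0.008 0.098 0 0 0;0.008 0.098 0 0 0;0.008 0.098 0 0 0;0.008 0.098 0 0 0;0.008 0.098 0 0 0;0.008 0.098 0 0 0"}}

```text
time: 5.72
eef_pos: [0.5458, 0.0039, 0.0513]
tool_rot: [0.0, 0.999, -0.039, -0.0]
wrist_force: [0.1, -0.7, -0.0]
gripper_width: 0.0001
grip_force: 0.0
```

```bash
python3 t.py
```

```text
{'t': 5.717, 's': 0.0479, 'n': -0.0013, 'e': [0.5458, 0.0039, 0.0513], 'yaw': -0.079, 'F': -0.69, 'g': 7.502731107697757e-05}
[0.1091, 194.0, 0.161, 174.0]
```

Emit:
{"op": "move_arm", "data": {"targets": "0.008 0.095 0 0 0;0.008 0.095 0 0 0;0.008 0.095 0 0 0;0.008 0.095 0 0 0;0.008 0.095 0 0 0;0.008 0.095 0 0 0;0.008 0.095 0 0 0;0.008 0.095 0 0 0;0.008 0.095 0 0 0;0.008 0.095 0 0 0"}}

```text
time: 6.6
eef_pos: [0.5481, 0.0324, 0.0513]
tool_rot: [0.0, 0.999, -0.039, -0.0]
wrist_force: [0.5, 0.4, 0.3]
gripper_width: -0.0001
grip_force: 0.2
```

```bash
python3 t.py
```

```text
{'t': 6.6, 's': 0.0765, 'n': -0.0012, 'e': [0.5481, 0.0324, 0.0513], 'yaw': -0.079, 'F': 0.4, 'g': -0.00011416283062102836}
[0.1599, 212.0, 0.161, 175.0]
```

Emit:
{"op": "move_arm", "data": {"targets": "0.009 0.11 0 0 0;0.009 0.11 0 0 0;0.009 0.11 0 0 0"}}

```text
time: 6.9
eef_pos: [0.5487, 0.0395, 0.0513]
tool_rot: [-0.001, 0.999, -0.037, 0.0]
wrist_force: [0.2, 0.4, 0.2]
gripper_width: -0.0002
grip_force: 0.0
```

```bash
python3 t.py
```

```text
{'t': 6.9, 's': 0.0836, 'n': -0.0012, 'e': [0.5487, 0.0395, 0.0513], 'yaw': -0.074, 'F': 0.46, 'g': -0.00019931217119484155}
[0.1611, 210.0, 0.1611, 178.0]
```

Emit:
{"op": "move_arm", "data": {"targets": "0.03 0.4 0 0 0;0.04 0.5 0 0 0;0.04 0.5 0 0 0;0.04 0.5 0 0 0"}}

```text
time: 7.28
eef_pos: [0.552, 0.0697, 0.0513]
tool_rot: [-0.012, 1.0, -0.016, 0.0]
wrist_force: [0.6, -0.2, -0.4]
gripper_width: 0.0001
grip_force: 0.0
```

```bash
python3 t.py
```

```text
{'t': 7.283, 's': 0.114, 'n': -0.0004, 'e': [0.552, 0.0697, 0.0513], 'yaw': -0.031, 'F': -0.12, 'g': 0.00013888218136202038}
[0.1608, 214.0, 0.1611, 177.0]
```

```bash
python3 -c "
from h import *
s=manip.state();print(s['qpos'].round(3),s['joint_velocities'].round(3),s['tool_rot'].round(4))";python3 t.py
```

```text
[-0.031  0.395 -0.3    0.875  0.026  3.141] [-0.01  -0.005 -0.007 -0.    -0.023  0.   ] [-1.280e-02  9.998e-01 -1.480e-02  2.000e-04]
{'t': 7.333, 's': 0.1151, 'n': -0.0003, 'e': [0.5521, 0.0708, 0.0514], 'yaw': -0.03, 'F': 0.95, 'g': -0.0002714809321268862}
[0.161, 215.0, 0.1607, 175.0]
```

Emit:
{"op": "move_arm", "data": {"targets": "0 0 0 1 0;0 0 0 1 0;0 0 0 1 0;0 0 0 1 0;0 0 0.3 0 0;0 0 0.6 0 0;0 0 0.9 0 0;0 0 0.9 0 0;0 0 0.9 0 0;0 0 0.9 0 0"}}

```text
time: 8.22
eef_pos: [0.5517, 0.0689, 0.1883]
tool_rot: [-0.012, 0.992, 0.122, -0.001]
wrist_force: [0.9, -0.0, 0.4]
gripper_width: 0.0002
grip_force: 0.0
```

```bash
python3 t.py; python3 -c "
from h import *
print(manip.state()['qpos'].round(3))"
```

```text
{'t': 8.217, 's': 0.1131, 'n': -0.0006, 'e': [0.5517, 0.0689, 0.1883], 'yaw': 0.245, 'F': 0.06, 'g': 0.00016727720377576627}
[0.1609, 210.0, 0.1609, 176.0]
[-0.033  0.291 -0.076  1.201  0.023  2.864]
```

Emit:
{"op": "move_arm", "data": {"targets": "0 0 0.9 0 0;0 0 0.6 0 0;0 0 0 0 0;0 0 0 0 0;0 0 0 0 0;0 0 0 0 0;0 0 0 0 0;0 0 0 0 0;0 0 0 0 0;0 0 0 0 0"}}

```text
time: 9.1
eef_pos: [0.5517, 0.0689, 0.2309]
tool_rot: [-0.012, 0.992, 0.123, -0.002]
wrist_force: [0.2, -0.1, 0.4]
gripper_width: -0.0003
grip_force: 0.0
```

Emit:
{"op": "move_arm", "data": {"targets": "0 0 0 0 0;0 0 0 0 0;0 0 0 0 0;0 0 0 0 0;0 0 0 0 0;0 0 0 0 0;0 0 0 0 0;0 0 0 0 0;0 0 0 0 0;0 0 0 0 0"}}

```text
time: 9.93
eef_pos: [0.5519, 0.0689, 0.2313]
tool_rot: [-0.012, 0.992, 0.123, -0.002]
wrist_force: [-0.5, 0.6, 0.3]
gripper_width: -0.0001
grip_force: 0.0
```

Emit:
{"op": "move_arm", "data": {"targets": "0 0 0 0 0;0 0 0 0 0;0 0 0 0 0;0 0 0 0 0;0 0 0 0 0;0 0 0 0 0;0 0 0 0 0;0 0 0 0 0;0 0 0 0 0;0 0 0 0 0"}}

```text
time: 10.77
eef_pos: [0.5519, 0.0688, 0.2313]
tool_rot: [-0.012, 0.992, 0.123, -0.002]
wrist_force: [0.9, -0.2, -0.1]
gripper_width: -0.0001
grip_force: 0.0
```

Emit:
{"op": "move_arm", "data": {"targets": "0 0 0 0 0;0 0 0 0 0;0 0 0 0 0;0 0 0 0 0;0 0 0 0 0;0 0 0 0 0;0 0 0 0 0;0 0 0 0 0;0 0 0 0 0;0 0 0 0 0"}}

```text
time: 11.6
eef_pos: [0.5519, 0.0689, 0.2313]
tool_rot: [-0.012, 0.992, 0.123, -0.002]
wrist_force: [0.5, 0.2, 0.1]
gripper_width: 0.0001
grip_force: 0.0
```

```bash
python3 t.py; python3 - <<'E'
from h import *
im,d=snap('scene','end'); im,d=snap('top'); print(track('top',d))
E
```

```text
{'t': 11.6, 's': 0.1131, 'n': -0.0004, 'e': [0.5519, 0.0689, 0.2313], 'yaw': 0.247, 'F': 0.2, 'g': 5.905567422149605e-05}
[0.1612, 212.0, 0.1607, 178.0]
[nan, np.int64(0), nan, np.int64(0)]
```

View pics/end.png

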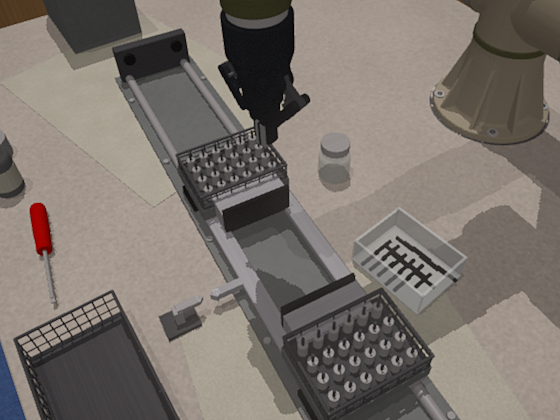

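The carriage is at rest, with the pointer tip at about (212,297) opposite the mark's finger tip at about (202,299). The hand is clear above it, and the tub and jar have not moved.

```bash
python3 -c "
from h import *
print(manip.hand_in())"
```

```text
the job is handed in; nothing more can be done
None
```

The job is handed in: the carriage rolled at about 0.1 m/s and was braked to rest with its pointer about 1 mm or less from level with the mark, hand off it for over 4 s, at about 12 s of the 54 s.

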